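# Load the specimen tray and index the feed slide

## Robot

A 6-joint arm with a two-finger parallel gripper is mounted at the origin on the work surface. World frame = base frame: x ahead of the robot, y to its left, z up, the work surface at z = 0. Lengths are in mm, angles in rad, forces in N, time in s.
With the tool pointing down it reaches from about 275 to 750 mm from the base axis. Payload 10.2 kg.
Tool frame: the origin (TCP) lies midway between the tips of the shut fingers; the grasp point (between the pads) lies 19 mm behind it; z points along the fingers, y is the direction in which the jaws open and shut (so a half turn about z gives the same grasp; the last joint's range is limited). The gripper opens to 85 mm and grips with 20 to 120 N. Pads are 22 mm wide; open, the fingers measure 114 mm over their backs; the gripper's body (76 mm by 85 mm) begins 54 mm behind the grasp point. The pads swing forward as they close: fully open they stand 13 mm farther back than shut.
Start: joints at [-1.461, 0.313, 1.498, -0, 1.331, -0.223], TCP at [171.5, -496.205, 231.294] pointing down, gripper open.
Joint ranges: [-2.94, 2.94], [-0.97, 2.17], [0.19, 2.56], [-1.23, 4.37], [0.02, 3.11], [-2.88, 2.88]. Speed limits (rad/s): [2.39, 2.39, 3.01, 3.14, 3.14, 3.14].

## Interface

Orientations are given as a unit quaternion [w, x, y, z].
In Python, from rig import sense, optics, ctrl gives the robot as it stands.
- The arm moves only by the tool play_rows, never from a script. Its argument "plan" is a list of rows, each a list of 7 numbers: the shift along the world's x, y, z in mm, then the turn, a rotation vector about the world's x, y, z in rad, then the opening, from -1 (shut) to 1 (fully open), so that 0 is half open. A call has 1 to 5 rows; each row shifts and turns the pose as measured when the row begins; what a row does not reach is not made up. A row lasts 1/12 s, in which the tool goes at most 41.7 mm and 7.16 degrees, less where a joint would pass 70% of its speed; a pose out of reach is approached as far as the arm can. A call is refused whole if a number of a shift passes 41.7 or a number of a turn 0.125, either way. A call with a gripper value outside its range is refused whole. The fingers move at their own pace and stop on an object; "grip_force" is the grip in N (left out, the last holds). Time passes only in rows, so rows that do not move let the fingers close. It gives the time, the measured TCP pose, the force and the opening at its end, in the units of the state.
- sense(): the state, without advancing time (a new reading comes with each control period).
- optics.capture(name): name is "scene" or "top" or "wrist"; returns a dict with "img" (400x640x3 uint8, blue, green, red), "fx", "fy", "cx", "cy" (pixels), "world_to_cam" (4x4, takes a point from world to camera coordinates). Camera axes: x right, y up, looking along -z (the intrinsics and any distortion apply to the point x, -y, -z); pixel columns grow to the right and rows downward; lengths in mm; the calibration is good to about 2 mm. The wrist camera is an equidistant fisheye: a pixel r from the principal point sees the ray r / f radians off the axis. A picture is of the moment at which its call begins. There is no depth.
- ctrl.finish_job(): hands the job in, once; it reports no verdict.
The state is a dict: "time_s": time; "joints": joint angles; "dq": joint speeds; "tau": joint torques, N m; "eef_pos": TCP position; "ee_rot": TCP orientation; "force": force on the tool from outside, world axes, zero at the start; "wrist_torque": the same for the moment, N m; "grip_width": opening from 0.0 (shut) to 1.0 (fully open).
Only numpy, scipy, OpenCV 4.12 (cv2) and the standard library are available. Lean on these libraries where they do the work, as an engineer would, in place of code of your own. Each camera call takes 0.05 s, during which the arm holds its last target. There are 200 camera calls.

## Task

Carry the steel tray with its two specimens, keeping it level, onto the shallow nest of the feed slide's carriage while the carriage is still at its loading end, and let go of the tray. Then move the carriage by its upright black grip along the rail until you feel its ball click into the notch (it cannot be seen, and lies well before the far end stop), and finish with the fingers still holding the grip and the carriage settled in the notch; leave the other things on the bench where they are.

Things in the scene. Friction and masses are not known exactly. Their poses are not given: they have to be found in the camera images.
- tray: plain open steel tray, 60 mm (its x) by 90 mm (its y) by 40 mm high, walls 3 mm, about 0.22 kg, with two specimens inside; origin at the centre of its underside, z up. It can be gripped across its 60 mm width, over the outside of the long walls.
- specimen0: dark round mounted specimen, 30 mm across, 18 mm high, 30 g, standing loose in the tray; origin at the centre of its underside
- specimen1: a second specimen, the same, in the other half of the tray
- nest (a point): centre of the nest's floor on the carriage, 52 mm above the bench. The nest is 66 mm (x) by 96 mm (y) inside, so the tray fits with 3 mm to spare each way, with its 90 mm length along the rail (either way round); its lips are 5 mm thick and stand only 6 mm above the floor. Its y axis points along the rail, the way the carriage must slide; z is up.
- grip (a point): the carriage's upright black grip, 16 mm (x, across the rail) by 26 mm (y, along the rail) by 45 mm high, fixed to the carriage 90 mm along +y from the nest's centre, on a flat foot 24 by 34 mm and 4 mm thick; this point is the centre of its underside, level with the nest's floor; its y axis points along the rail the way the carriage must slide
- carriage (a joint): how far the carriage has slid from the loading end, m: it starts between 0 and 0.02, the notch lies somewhere between 0.08 and 0.13 (set anew each time, it is hidden in the rail), and the end stop is at 0.17. It drags with about 1 to 3 N. Within about 6 mm of the notch the ball pulls the carriage towards its centre with up to about 6 N, and it takes about 9 N to push it out again; let go there, it centres itself.
- detent_ball (a joint): height of the spring-loaded ball under the carriage, m: about 0.004 when it runs on the flat track, 0 when it sits fully in the notch (it rises about 1 mm for every mm the carriage is off the notch's centre)
- test_block: a plain steel hardness test block, a disc 60 mm across and 14 mm high, lying just beyond one end of the tray; to be left alone
- beaker: an open glass beaker, 68 mm across, 85 mm high, standing beyond the rail and the tray; to be left alone
- solvent: a closed white plastic bottle, 60 mm across, 150 mm high, standing beyond the far end of the rail; to be left alone
- loupe: a black loupe, 36 mm across, 34 mm high, standing on the robot's side of the rail; to be left alone
- anvil: a dark steel mushroom-shaped anvil, top 60 mm across, 34 mm high, standing on the robot's side of the rail; to be left alone
- screwdriver: a 160 mm screwdriver lying behind the rail; to be left alone
- dish: a white ceramic dish, 76 mm across, 18 mm high, on the robot's side of the rail; to be left alone

How it is judged (in metres and radians):
On the way, in this order (a step that is already met when the one before it is completed fails the run):
1. the tray is lifted clear of the bench (height (world z) of tray above 0.05 m), for 0.1 s.
2. the tray with both specimens sits in the nest, let go of, with the carriage still near its loading end (horizontal distance between tray and nest below 0.006 m and z of tray in the frame of nest between -0.003 and 0.003 m and angle between the y axis of tray and the y axis of nest, either way round below 0.12 rad and angle between tray's own z axis and vertical below 0.06 rad and distance between each of specimen0, specimen1 and tray below 0.05 m and z of each of specimen0, specimen1 in the frame of tray below 0.02 m and contact force between the fingers and tray below 0.1 N and value of joint carriage below 0.05 m), for 0.2 s.
At the end, for the whole second after the job is handed in: the detent ball sits in the notch (within 1.8 mm of fully seated), the carriage at rest, the fingers hold or press the carriage's grip with more than 1 N, the tray is not touched and sits flat in the nest (within 6 mm of its centre) with both specimens in it (value of joint detent_ball between -0.0018 and 0.0018 m and value of joint carriage between 0.07 and 0.14 m and velocity of joint carriage between -0.005 and 0.005 m/s and contact force between the fingers and carriage_c0 above 1 N and contact force between the fingers and tray below 0.1 N and horizontal distance between tray and nest below 0.006 m and z of tray in the frame of nest between -0.003 and 0.003 m and angle between the y axis of tray and the y axis of nest, either way round below 0.12 rad and angle between tray's own z axis and vertical below 0.06 rad and distance between each of specimen0, specimen1 and tray below 0.05 m and z of each of specimen0, specimen1 in the frame of tray below 0.02 m); the arm keeps its last pose, push and grip.
It fails at once if the tray is tipped by more than 15 degrees (angle between tray's own z axis and vertical above 0.26 rad).
It fails at once if one of the other things on the bench is shifted by more than 30 mm (distance of any of test_block, beaker, solvent, loupe, anvil, screwdriver, dish from where it was at the start of the episode above 0.03 m).
It also fails if it takes over 64 s, if anything falls off the work surface, if the arm or the gripper's body presses on something with over 40 N, if the wrist force passes 120 N, or if a joint passes its speed limit or range.

## Working session

There is one attempt and no reset: what is moved stays moved. The work goes in short steps, Python scripts to look and compute and a tool call to move; the robot and the scene stay as the last step left them, time stands still between calls to the robot, and variables do not carry over. Pictures are saved under pics/ and viewed, about 8 in all and at most 12, crops included, and the job is handed in when it is done.

Besides the shell and the picture viewer there is one more tool, called as name(argument=value, ...) on one line, values as JSON. play_rows: Moves the arm, as the interface text tells. Its arguments: {"type":"object","properties":{"plan":{"type":"array"},"grip_force":{"type":"number"}},"required":["plan"]}

```bash
mkdir -p pics; cat > h.py <<'E'
import numpy as np, cv2
from rig import sense, optics, ctrl
def ray(c,u,v):
    M=np.array(c["world_to_cam"]);R=M[:3,:3];o=-R.T@M[:3,3]
    d=np.array([(u-c["cx"])/c["fx"],-(v-c["cy"])/c["fy"],-1.]);return o,R.T@d
def onz(c,u,v,z):
    o,d=ray(c,u,v);return o+d*(z-o[2])/d[2]
def proj(c,p):
    M=np.array(c["world_to_cam"]);q=M[:3,:3]@np.array(p,float)+M[:3,3]
    return c["cx"]+c["fx"]*q[0]/-q[2], c["cy"]+c["fy"]*-q[1]/-q[2]
E
python3 - <<'E'
from h import *
print(sense())
for n in("scene","top"):
    c=optics.capture(n);cv2.imwrite(f"pics/{n}0.png",c["img"]);print(n,c["fx"],c["fy"],c["cx"],c["cy"],c["world_to_cam"],[k for k in c])
E
```

```text
{'time_s': 0.0, 'joints': array([-1.46135350e+00,  3.13478625e-01,  1.49845486e+00, -5.58231583e-06,
        1.33100738e+00, -2.23390270e-01]), 'dq': array([-0.00108678, -0.00233794, -0.00040012, -0.0009175 , -0.00160029,
        0.00227731]), 'tau': array([ 3.14446675e-05, -4.12265611e+01, -2.59740686e+01, -1.85503100e-04,
        4.10333494e-03, -2.87131577e-06]), 'eef_pos': array([ 171.49132745, -495.92087933,  230.7137403 ]), 'ee_rot': array([-6.73169441e-04,  9.86184360e-01,  1.65650092e-01,  3.56792653e-05]), 'force': array([ 0.17772571, -0.1961794 , -0.61934505]), 'wrist_torque': array([-0.00905113,  0.02751025, -0.01042709]), 'grip_width': 1.0018225944589605}
scene 519.6310921916294 519.6310921916294 310.56533547123036 201.75583349620476 [[ 7.73406594e-01  6.33719187e-01 -1.55638406e-02 -4.42711348e+02]
 [-4.66373970e-01  5.85460319e-01  6.63122564e-01  2.21934740e+02]
 [ 4.29345503e-01 -5.05604793e-01  7.48349004e-01 -1.75513189e+03]
 [ 0.00000000e+00  0.00000000e+00  0.00000000e+00  1.00000000e+00]] ['img', 'fx', 'fy', 'cx', 'cy', 'world_to_cam']
top 446.33169713218473 446.33169713218473 318.25991896364775 196.1023570879412 [[-1.57177548e-02 -9.99574646e-01 -2.45658101e-02  1.53360310e+01]
 [ 9.81689245e-01 -2.00919217e-02  1.89426876e-01 -5.89663352e+02]
 [-1.89839877e-01 -2.11386264e-02  9.81587479e-01 -1.20012393e+03]
 [ 0.00000000e+00  0.00000000e+00  0.00000000e+00  1.00000000e+00]] ['img', 'fx', 'fy', 'cx', 'cy', 'world_to_cam']
```

View pics/top0.png

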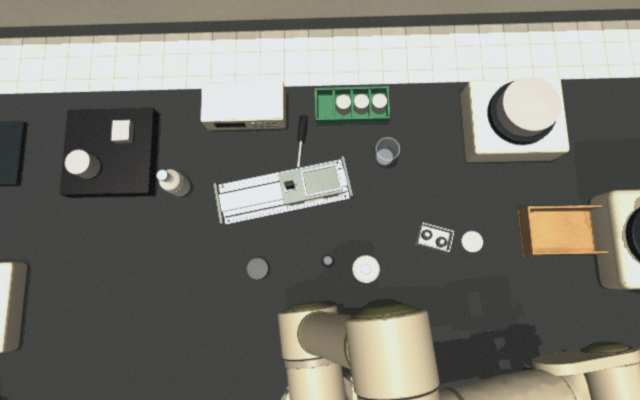

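View pics/scene0.png

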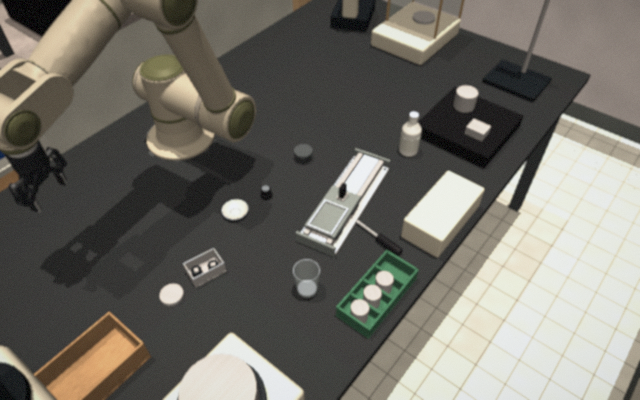

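The top view shows the tray at (435,237), the test block at (472,241), the nest at (321,181) and the black grip at (290,185). The carriage slides towards the left of the image (+y). I'll enlarge the tray and nest next.

```bash
python3 - <<'E'
from h import *
t=cv2.imread("pics/top0.png")
a=cv2.resize(t[155:215,265:360],None,fx=8,fy=8,interpolation=cv2.INTER_CUBIC)[:, :760]
cv2.imwrite("pics/nest.png",a)
b=cv2.resize(t[215:260,405:495],None,fx=8,fy=8,interpolation=cv2.INTER_CUBIC)
cv2.imwrite("pics/tray.png",b)
E
```

```text
(no output)
```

View pics/nest.png

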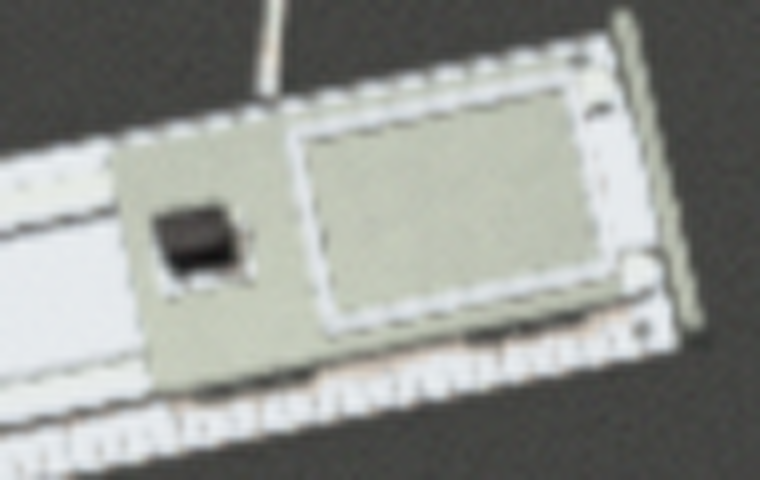

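View pics/tray.png

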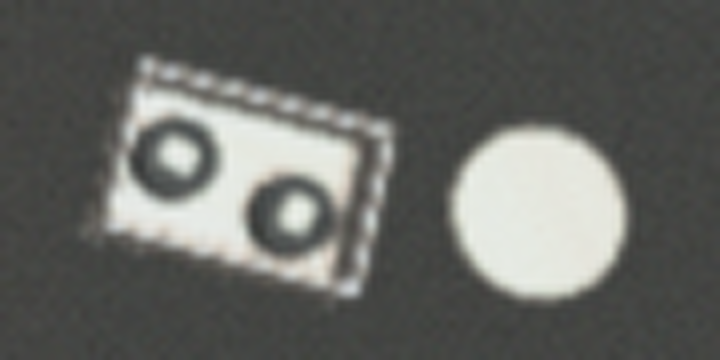

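```bash
python3 - <<'E'
from h import *
c=optics.capture("top")
def f(name,pts,ox,oy,z):
    P=np.array([onz(c,ox+(x+.5)/8-.5,oy+(y+.5)/8-.5,z)[:2] for x,y in pts])
    print(name,P.round(1).tolist());
    if len(P)==4:
        print(" ctr",P.mean(0).round(1),"sides",[round(np.linalg.norm(P[i]-P[i-1]),1) for i in range(4)])
        for a,b in((0,1),(3,2)):
            d=P[a]-P[b];print(" ang long",np.degrees(np.arctan2(d[1],d[0])).round(2))
        for a,b in((0,3),(1,2)):
            d=P[a]-P[b];print(" ang short",np.degrees(np.arctan2(d[1],d[0])).round(2))
f("nest inner floor",[(305,143),(568,90),(603,258),(338,318)],265,155,52)
f("nest lip outer",[(288,132),(582,70),(620,268),(325,333)],265,155,58)
f("tray",[(143,60),(393,125),(357,296),(105,232)],405,215,40)
f("carriage top plate",[(112,150),(150,390)],265,155,52)
f("grip top",[(155,212),(228,206),(240,240),(168,268)],265,155,97)
f("testblock",[(540,212)],405,215,14)
f("rail right plate",[(622,10),(695,325)],265,155,40)
for n,px in dict(beaker=(387,147),loupe=(327,261),dish=(366,268),anvil=(257,268)).items(): print(n,onz(c,*px,20).round(0))
E
```

```text
nest inner floor [[660.5, 48.2], [677.9, -46.1], [616.3, -57.1], [596.5, 37.1]]
 ctr [637.8  -4.5] sides [np.float64(64.9), np.float64(95.9), np.float64(62.6), np.float64(96.2)]
 ang long 100.48
 ang long 101.83
 ang short 9.85
 ang short 10.09
nest lip outer [[663.2, 53.9], [683.6, -51.1], [611.3, -62.8], [590.1, 41.4]]
 ctr [637.   -4.7] sides [np.float64(74.1), np.float64(107.0), np.float64(73.3), np.float64(106.4)]
 ang long 101.01
 ang long 101.49
 ang short 9.65
 ang short 9.16
tray [[512.9, -286.1], [488.4, -371.5], [429.4, -354.8], [453.0, -269.4]]
 ctr [ 470.9 -320.4] sides [np.float64(62.2), np.float64(88.8), np.float64(61.4), np.float64(88.6)]
 ang long 74.01
 ang long 74.55
 ang short -15.6
 ang short -15.77
carriage top plate [[659.4, 117.3], [572.0, 103.8]]
grip top [[626.0, 97.4], [627.6, 72.3], [615.6, 68.3], [606.3, 93.0]]
 ctr [618.9  82.7] sides [np.float64(20.2), np.float64(25.2), np.float64(12.7), np.float64(26.4)]
 ang long 93.59
 ang long 110.58
 ang short 12.66
 ang short 18.63
testblock [[459.4, -428.2]]
rail right plate [[710.6, -66.6], [593.8, -89.5]]
beaker [ 740. -200.   20.]
loupe [410. -16.  20.]
dish [ 389. -125.   20.]
anvil [394. 182.  20.]
```

Measured sizes match: tray 89×62 mm, nest interior 96×64 mm, and the grip sits about 90 mm from the nest.
- Tray centre: (471, -320), long axis at 74.3°.
- Nest centre: (637.5, -4.6), y axis at about 101°.

The approach needs Δ = (299, 176, -131) and a turn of +0.963 rad.

play_rows(plan=[[30,17.6,-13,0,0,0.0963,1],[30,17.6,-13,0,0,0.0963,1],[30,17.6,-13,0,0,0.0963,1],[30,17.6,-13,0,0,0.0963,1],[30,17.6,-13,0,0,0.0963,1]], grip_force=60)

```text
time_s: 0.57
eef_pos: [321.6, -408.2, 164.9]
ee_rot: [0.002, 0.917, 0.4, -0.0]
force: [-0.2, -0.4, -0.8]
grip_width: 0.996
```

play_rows(plan=[[30,17.6,-13,0,0,0.0963,1],[30,17.6,-13,0,0,0.0963,1],[30,17.6,-13,0,0,0.0963,1],[30,17.6,-13,0,0,0.0963,1],[30,17.6,-13,0,0,0.0963,1]])

```text
time_s: 0.98
eef_pos: [478.0, -313.9, 96.0]
ee_rot: [0.002, 0.788, 0.616, 0.0]
force: [0.2, -0.6, -0.2]
grip_width: 1.0
```

play_rows(plan=[[-7,-6.5,0,0,0,-0.03,1],[0,0,0,0,0,0,1]])

```text
time_s: 1.15
eef_pos: [474.9, -314.7, 92.2]
ee_rot: [-0.001, 0.793, 0.609, 0.0]
force: [-0.8, -0.7, -0.5]
grip_width: 0.997
```

```bash
python3 - <<'E'
from h import *
c=optics.capture("wrist");print(sense()["eef_pos"],sense()["ee_rot"],c["fx"],c["cx"],c["cy"],np.array(c["world_to_cam"]).round(3).tolist())
cv2.imwrite("pics/w0.png",c["img"])
E
```

```text
[ 474.97840133 -314.1157613    92.16146398] [-1.45572758e-03  7.92674145e-01  6.09643562e-01  5.54368582e-04] 309.70691628693146 317.4270066641004 197.09181303335055 [[0.966, -0.257, -0.002, -539.802], [0.244, 0.92, -0.306, 169.438], [0.081, 0.295, 0.952, -193.468], [0.0, 0.0, 0.0, 1.0]]
```

View pics/w0.png

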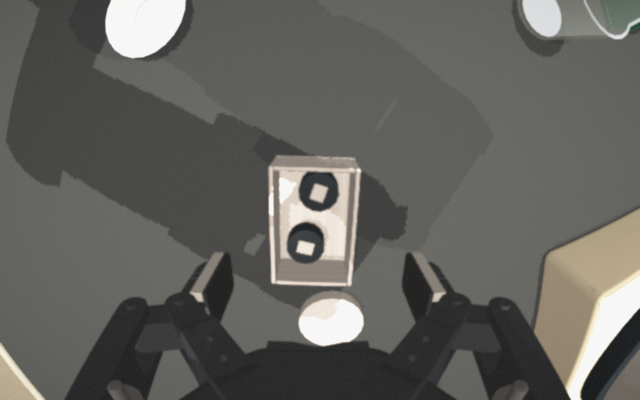

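The wrist view shows the tray with both specimens between the finger lines, with near corners at about (271,283) and (352,285) and far corners at about (271,168) and (360,168). I'll check these against the estimate.

```bash
cat >> h.py <<'E'
def fray(c,u,v):
    M=np.array(c["world_to_cam"]);R=M[:3,:3];o=-R.T@M[:3,3]
    x,y=u-c["cx"],v-c["cy"];r=np.hypot(x,y);t=r/c["fx"]
    return o,R.T@np.array([x/r*np.sin(t),-y/r*np.sin(t),-np.cos(t)])
def fonz(c,u,v,z):
    o,d=fray(c,u,v);return o+d*(z-o[2])/d[2]
E
python3 - <<'E'
from h import *
c=optics.capture("wrist");M=np.array(c["world_to_cam"]);print("cam",-M[:3,:3].T@M[:3,3])
for z,pts in((40,[(276,156),(357,157),(271,168),(360,168),(352,285),(271,283)]),(14,[(331,319)])):
    for p in pts: print(p,z,fonz(c,*p,z).round(1),fonz(c,*p,0).round(1))
E
```

```text
cam [ 496.07825595 -236.94699727  234.74756361]
(276, 156) 40 [ 461.  -263.6   40. ] [ 453.8 -269.1    0. ]
(357, 157) 40 [ 511.  -277.5   40. ] [ 514.1 -285.9    0. ]
(271, 168) 40 [ 455.6 -270.3   40. ] [ 447.3 -277.2    0. ]
(360, 168) 40 [ 511.3 -285.1   40. ] [ 514.4 -295.     0. ]
(352, 285) 40 [ 487.  -370.9   40. ] [ 485.1 -398.4    0. ]
(271, 283) 40 [ 428.5 -353.9   40. ] [ 414.6 -377.9    0. ]
(331, 319) 14 [ 459.5 -421.1   14. ] [ 457.2 -432.8    0. ]
```

play_rows(plan=[[-2,-3,-20,0,0,-0.007,1],[-2,-3,-20,0,0,-0.007,1],[0,0,-20,0,0,0,1],[0,0,-10,0,0,0,1],[0,0,0,0,0,0,1]])

```text
time_s: 1.67
eef_pos: [469.1, -324.9, 24.0]
ee_rot: [0.003, 0.799, 0.601, 0.001]
force: [-0.9, 0.7, -0.2]
grip_width: 0.999
```

play_rows(plan=[[2,4.5,-8,0,0,0,1],[0,0,-7,0,0,0,1],[0,0,-2,0,0,0,1],[0,0,0,0,0,0,1],[0,0,0,0,0,0,1]])

```text
time_s: 2.08
eef_pos: [471.8, -321.7, 8.7]
ee_rot: [0.005, 0.8, 0.6, 0.001]
force: [-0.1, 0.5, 0.6]
grip_width: 0.999
```

play_rows(plan=[[-0.5,1,-3,0,0,0,1],[0,0,0,0,0,0,0.6],[0,0,0,0,0,0,0.3],[0,0,0,0,0,0,0.1],[0,0,0,0,0,0,0]])

```text
time_s: 2.5
eef_pos: [471.9, -321.1, 7.0]
ee_rot: [0.006, 0.8, 0.6, 0.001]
force: [-0.5, 0.6, -2.0]
grip_width: 0.695
```

play_rows(plan=[[0,0,0,0,0,0,-0.2],[0,0,0,0,0,0,-0.2],[0,0,0,0,0,0,-0.2],[0,0,0,0,0,0,-0.2]])

```text
time_s: 2.83
eef_pos: [471.8, -320.9, 6.9]
ee_rot: [0.006, 0.8, 0.6, 0.001]
force: [-0.4, 0.2, -0.2]
grip_width: 0.698
```

play_rows(plan=[[0,0,5,0,0,0,-0.2],[0,0,12,0,0,0,-0.2],[0,0,20,0,0,0,-0.2],[0,0,20,0,0,0,-0.2],[0,0,20,0,0,0,-0.2]])

```text
time_s: 3.25
eef_pos: [469.4, -318.6, 84.5]
ee_rot: [0.001, 0.8, 0.6, 0.001]
force: [0.0, -1.1, -2.3]
grip_width: 0.693
```

play_rows(plan=[[0,0,15,0,0,0,-0.2],[0,0,8,0,0,0,-0.2],[0,0,0,0,0,0,-0.2],[0,0,0,0,0,0,-0.2]])

```text
time_s: 3.58
eef_pos: [470.6, -319.6, 115.5]
ee_rot: [0.005, 0.8, 0.6, 0.001]
force: [-0.3, 0.7, -3.2]
grip_width: 0.692
```

```bash
python3 - <<'E'
from h import *
print(sense())
E
```

```text
{'time_s': 3.5833, 'joints': array([-8.03144578e-01,  5.14495030e-01,  1.51992240e+00,  1.39435270e-03,
        1.09659946e+00, -5.20986956e-01]), 'dq': array([ 0.00010004, -0.01659569, -0.0063078 , -0.00066879,  0.00929287,
        0.0006251 ]), 'tau': array([ 4.24766773e-02, -5.04392624e+01, -2.49978393e+01,  1.74791494e-04,
        1.42389239e-02,  1.82127295e-06]), 'eef_pos': array([ 470.56509955, -319.64304252,  115.45395866]), 'ee_rot': array([0.00517118, 0.79968666, 0.60039395, 0.00126771]), 'force': array([-0.28981897,  0.67560839, -3.18064901]), 'wrist_torque': array([0.03234256, 0.01364357, 0.00163253]), 'grip_width': 0.69224622327316}
```

play_rows(plan=[[4.7,8.8,0,0,0,0.013,-0.2],[9.4,17.7,0,0,0,0.027,-0.2],[14,26.5,0,0,0,0.04,-0.2],[16.4,30.9,0,0,0,0.047,-0.2],[16.4,30.9,0,0,0,0.047,-0.2]])

```text
time_s: 4.0
eef_pos: [529.9, -202.9, 111.0]
ee_rot: [0.002, 0.745, 0.667, 0.0]
force: [0.4, -0.1, -2.7]
grip_width: 0.692
```

play_rows(plan=[[16.4,30.9,0,0,0,0.047,-0.2],[16.4,30.9,0,0,0,0.047,-0.2],[14,26.5,0,0,0,0.04,-0.2],[9.4,17.7,0,0,0,0.027,-0.2],[4.7,8.8,0,0,0,0.013,-0.2]])

```text
time_s: 4.42
eef_pos: [592.1, -73.1, 105.0]
ee_rot: [-0.004, 0.677, 0.736, -0.001]
force: [-1.5, -1.0, -2.8]
grip_width: 0.693
```

play_rows(plan=[[0,0,0,0,0,0,-0.2],[0,0,0,0,0,0,-0.2]])

```text
time_s: 4.58
eef_pos: [591.8, -70.4, 103.1]
ee_rot: [-0.005, 0.676, 0.737, -0.001]
force: [0.1, 0.8, -2.3]
grip_width: 0.691
```

play_rows(plan=[[9,13,2,0,0,0.026,-0.2],[12,18,2,0,0,0.03,-0.2],[12,18,0,0,0,0.03,-0.2],[9,13,0,0,0,0.02,-0.2],[2,3,0,0,0,0,-0.2]])

```text
time_s: 5.0
eef_pos: [634.2, -10.7, 105.4]
ee_rot: [-0.007, 0.639, 0.77, -0.003]
force: [0.3, 0.4, -2.7]
grip_width: 0.693
```

play_rows(plan=[[0,0,0,0,0,0,-0.2],[0,0,0,0,0,0,-0.2]])

```text
time_s: 5.17
eef_pos: [633.5, -12.6, 104.7]
ee_rot: [-0.007, 0.64, 0.769, -0.004]
force: [-0.1, -0.7, -3.7]
grip_width: 0.695
```

```bash
cat > tilt.py <<'E'
from h import *
from scipy.spatial.transform import Rotation as R
s=sense();q=s["ee_rot"]
f=lambda q:R.from_quat(list(q),scalar_first=True)
G=f([.006,.8,.6,.001]);D=f(q)*G.inv();z=D.apply([0,0,1])
print(s["time_s"],s["eef_pos"].round(1),"long axis deg",(2*np.degrees(np.arctan2(q[2],q[1]))).round(2),"tray z",z.round(4),"level turn",np.cross(z,[0,0,1]).round(4),s["force"].round(1),s["wrist_torque"].round(2))
E
python3 tilt.py; python3 - <<'E'
from h import *
c=optics.capture("top");cv2.imwrite("pics/t2.png",cv2.resize(c["img"][120:240,240:400],None,fx=5,fy=5,interpolation=cv2.INTER_CUBIC))
E
```

```text
5.1667 [633.5 -12.6 104.7] long axis deg 100.46 tray z [ 0.0276 -0.0064  0.9996] level turn [-0.0064 -0.0276  0.    ] [-0.1 -0.7 -3.7] [ 0.02 -0.07  0.02]
```

play_rows(plan=[[2,4,0,-0.003,-0.014,0.005,-0.2],[2,4,0,-0.003,-0.014,0.004,-0.2],[0,0,0,0,0,0,-0.2],[0,0,0,0,0,0,-0.2]])

```text
time_s: 5.55
eef_pos: [636.6, -7.2, 104.8]
ee_rot: [0.007, 0.638, 0.77, 0.003]
force: [0.0, 0.5, -2.7]
grip_width: 0.695
```

```bash
python3 tilt.py; python3 - <<'E'
from h import *
c=optics.capture("wrist");cv2.imwrite("pics/w2.png",cv2.resize(c["img"][60:340,160:480],None,fx=2.1,fy=2.1,interpolation=cv2.INTER_CUBIC))
E
```

```text
5.55 [636.6  -7.2 104.8] long axis deg 100.73 tray z [-2.5e-03  6.0e-04  1.0e+00] level turn [ 0.0006  0.0025 -0.    ] [ 0.   0.5 -2.7] [-0.   -0.01  0.01]
```

View pics/w2.png

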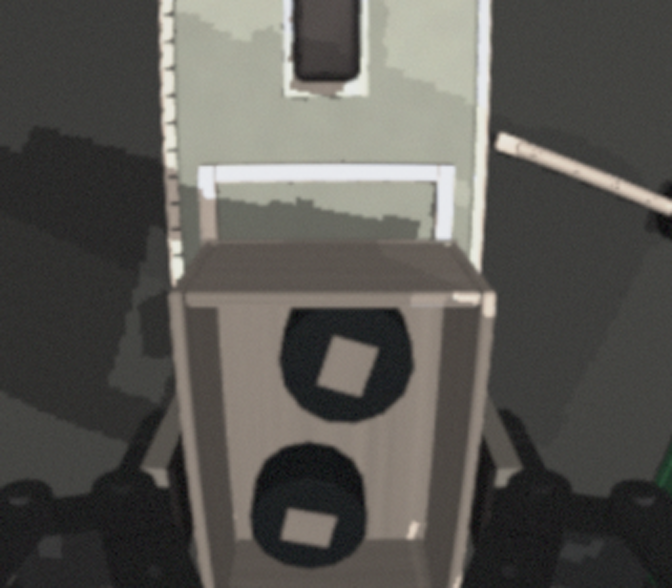

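The wrist view shows the tray level. Its front lower corners are at crop (205,243) and (450,243), and the nest's front lip outer corners are at (198,165) and (455,165). I'll compute the relative fit.

```bash
python3 - <<'E'
from h import *
c=optics.capture("wrist");p=sense()["eef_pos"]
a=np.radians(101);ey=np.array([np.cos(a),np.sin(a)]);ex=np.array([ey[1],-ey[0]])
g=lambda x,y,z:fonz(c,160+x/2.1,60+y/2.1,z)[:2]
def mid(n,P,z):
    Q=[g(*q,z) for q in P];d=Q[1]-Q[0];m=(Q[0]+Q[1])/2
    print(n,m.round(1),"len",np.linalg.norm(d).round(1),"ang",(np.degrees(np.arctan2(d[1],d[0]))+90).round(1));return m
t=mid("tray bottom front",[(203,243),(452,243)],98)
t2=mid("tray top front",[(170,293),(494,293)],138)
n=mid("lip outer front",[(198,165),(455,165)],58)
n2=mid("lip inner front floor",[(216,183),(436,183)],58)
gr=mid("foot near",[(285,97),(367,97)],56)
for nm,q,off in(("tray",t,-45),("traytop",t2,-45),("nest",n,-53),("nest2",n2,-48),("nest by foot",gr,-73)):
    ctr=q+off*ey;print(nm,ctr.round(1),"rel tcp x,y",(ex@(ctr-p[:2])).round(1),(ey@(ctr-p[:2])).round(1))
E
```

```text
tray bottom front [628.8  35.4] len 59.4 ang 100.6
tray top front [629.1  36.4] len 58.4 ang 100.5
lip outer front [626.3  48.8] len 75.7 ang 100.6
lip inner front floor [627.1  43.3] len 64.9 ang 100.6
foot near [622.5  67.8] len 23.7 ang 100.7
tray [637.3  -8.8] rel tcp x,y 0.3 -1.8
traytop [637.7  -7.7] rel tcp x,y 0.9 -0.8
nest [636.4  -3.2] rel tcp x,y 0.4 3.8
nest2 [636.3  -3.8] rel tcp x,y 0.3 3.3
nest by foot [636.4  -3.8] rel tcp x,y 0.4 3.3
```

play_rows(plan=[[-0.5,2.5,-8,0,0,0,-0.2],[-0.4,2,-10,0,0,0,-0.2],[0,0,-8,0,0,0,-0.2],[0,0,0,0,0,0,-0.2],[0,0,0,0,0,0,-0.2]])

```text
time_s: 6.07
eef_pos: [635.1, -2.1, 75.1]
ee_rot: [0.006, 0.638, 0.77, 0.003]
force: [-0.4, -0.2, -2.3]
grip_width: 0.695
```

```bash
python3 tilt.py; python3 - <<'E'
from h import *
c=optics.capture("wrist");cv2.imwrite("pics/w3.png",cv2.resize(c["img"][100:290,200:420],None,fx=3,fy=3,interpolation=cv2.INTER_CUBIC))
E
```

```text
6.0667 [635.1  -2.1  75.1] long axis deg 100.74 tray z [-9.e-04  4.e-04  1.e+00] level turn [ 0.0004  0.0009 -0.    ] [-0.4 -0.2 -2.3] [ 0.09 -0.05  0.03]
```

View pics/w3.png

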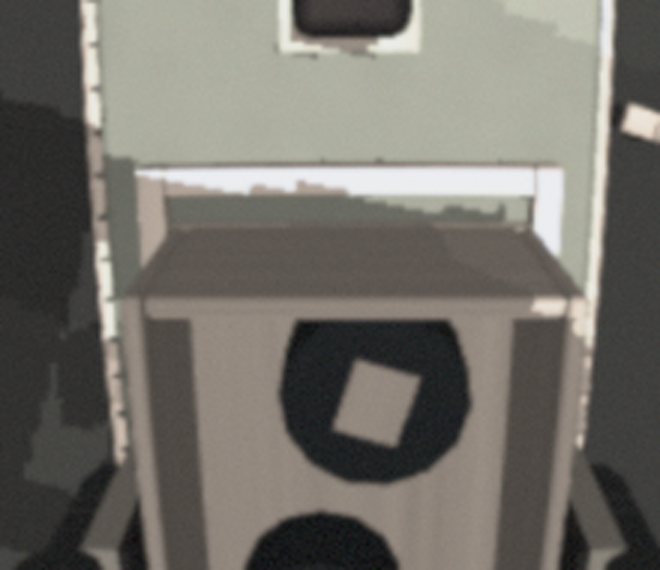

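The tray's front lower edge is at crop (168..535, 228), the lip's inner edge at (163..533, 195) and its outer edge at (137..562, 165). Now the relative fit again.

```bash
python3 - <<'E'
from h import *
c=optics.capture("wrist");p=sense()["eef_pos"]
a=np.radians(100.7);ey=np.array([np.cos(a),np.sin(a)]);ex=np.array([ey[1],-ey[0]])
g=lambda x,y,z:fonz(c,200+x/3,100+y/3,z)[:2]
def mid(n,P,z,off):
    Q=[g(*q,z) for q in P];d=Q[1]-Q[0];m=(Q[0]+Q[1])/2;k=m+off*ey-p[:2]
    print(n,"len",np.linalg.norm(d).round(1),"ang",(np.degrees(np.arctan2(d[1],d[0]))+90).round(1),"ctr rel tcp",(ex@k).round(1),(ey@k).round(1))
mid("tray bottom",[(168,228),(535,228)],68.2,-45)
mid("tray top",[(123,298),(582,298)],108.2,-45)
mid("lip outer",[(136,165),(562,165)],58,-53)
mid("lip inner",[(163,195),(535,195)],58,-48)
mid("foot",[(278,53),(420,53)],56,-73)
E
```

```text
tray bottom len 61.4 ang 100.6 ctr rel tcp 0.6 -1.8
tray top len 57.9 ang 100.6 ctr rel tcp 0.3 -0.6
lip outer len 75.1 ang 100.6 ctr rel tcp 0.2 -0.8
lip inner len 65.8 ang 100.6 ctr rel tcp 0.2 -1.3
foot len 24.4 ang 100.7 ctr rel tcp 0.2 -1.8
```

The fit is centred to within about 0.5 mm, so I'm lowering.

play_rows(plan=[[0,0,-4,0,0,0,-0.2],[0,0,-4,0,0,0,-0.2],[0,0,-3,0,0,0,-0.2],[0,0,-1,0,0,0,-0.2],[0,0,0,0,0,0,-0.2]])

```text
time_s: 6.58
eef_pos: [635.7, -2.4, 63.1]
ee_rot: [0.007, 0.638, 0.77, 0.003]
force: [-0.4, 0.5, -1.7]
grip_width: 0.692
```

play_rows(plan=[[-0.4,0.2,-2,0,0,0,-0.2],[0,0,-1,0,0,0,-0.2],[0,0,-1,0,0,0,-0.2],[0,0,0,0,0,0,-0.2]])

```text
time_s: 6.92
eef_pos: [635.5, -2.3, 59.1]
ee_rot: [0.007, 0.638, 0.77, 0.003]
force: [0.4, -0.2, -2.9]
grip_width: 0.694
```

play_rows(plan=[[0,0,-0.7,0,0,0,-0.2],[0,0,0,0,0,0,-0.2]])

```text
time_s: 7.08
eef_pos: [635.7, -2.3, 59.2]
ee_rot: [0.008, 0.638, 0.77, 0.003]
force: [0.7, -0.6, -1.8]
grip_width: 0.692
```

play_rows(plan=[[0,0,-0.5,0,0,0,-0.2],[0,0,0,0,0,0,-0.2]])

```text
time_s: 7.25
eef_pos: [635.8, -2.4, 59.1]
ee_rot: [0.008, 0.638, 0.77, 0.003]
force: [-0.7, -0.0, -1.8]
grip_width: 0.695
```

play_rows(plan=[[0,0,-1.5,0,0,0,-0.2],[0,0,0,0,0,0,-0.2]])

```text
time_s: 7.42
eef_pos: [635.9, -2.5, 59.3]
ee_rot: [0.008, 0.638, 0.77, 0.003]
force: [0.1, 0.4, -3.1]
grip_width: 0.694
```

```bash
python3 tilt.py; python3 - <<'E'
from h import *
c=optics.capture("wrist");cv2.imwrite("pics/w4.png",cv2.resize(c["img"][100:290,200:420],None,fx=3,fy=3,interpolation=cv2.INTER_CUBIC))
E
```

```text
7.4167 [635.9  -2.5  59.3] long axis deg 100.73 tray z [-0.0052  0.0016  1.    ] level turn [ 0.0016  0.0052 -0.    ] [ 0.1  0.4 -3.1] [ 0.01 -0.   -0.  ]
```

View pics/w4.png

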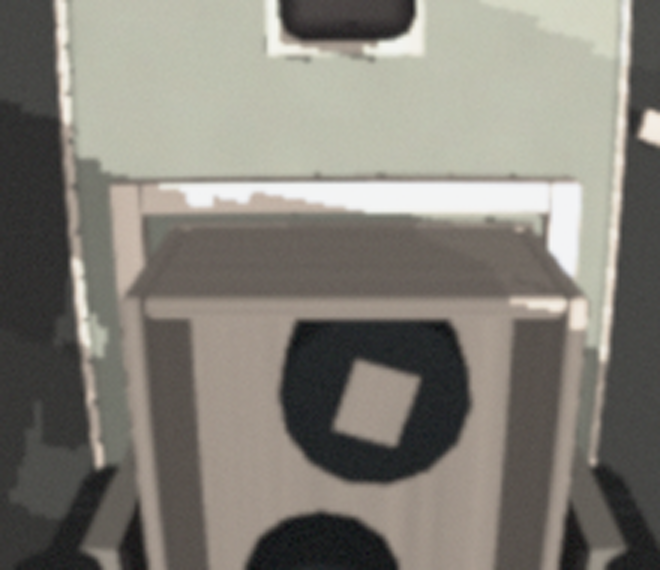

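```bash
python3 - <<'E'
from h import *
c=optics.capture("wrist");p=sense()["eef_pos"]
a=np.radians(100.7);ey=np.array([np.cos(a),np.sin(a)]);ex=np.array([ey[1],-ey[0]])
g=lambda x,y,z:fonz(c,200+x/3,100+y/3,z)[:2]
def mid(n,P,z,off):
    Q=[g(*q,z) for q in P];d=Q[1]-Q[0];m=(Q[0]+Q[1])/2;k=m+off*ey-p[:2]
    print(n,z,"len",np.linalg.norm(d).round(1),"ctr rel tcp",(ex@k).round(1),(ey@k).round(1))
for z in (52,54): mid("tray bottom",[(172,228),(538,228)],z,-45)
mid("tray top",[(125,298),(586,298)],92.4,-45)
mid("lip outer",[(110,179),(581,179)],58,-53)
mid("lip inner",[(142,213),(549,213)],58,-48)
mid("foot",[(266,55),(424,55)],56,-73)
E
```

```text
tray bottom 52 len 61.3 ctr rel tcp 1.4 -2.0
tray bottom 54 len 60.5 ctr rel tcp 1.4 -1.4
tray top 92.4 len 58.1 ctr rel tcp 0.8 -0.6
lip outer 58 len 75.3 ctr rel tcp -0.2 -0.2
lip inner 58 len 65.3 ctr rel tcp -0.2 -0.9
foot 56 len 24.5 ctr rel tcp -0.3 -1.2
```

play_rows(plan=[[0,0,-1.5,0,0,0,-0.2],[0,0,-1.5,0,0,0,-0.2],[0,0,-1.5,0,0,0,-0.2]])

```text
time_s: 7.77
eef_pos: [636.2, -2.7, 59.0]
ee_rot: [0.009, 0.638, 0.77, 0.003]
force: [-6.2, -0.6, 12.7]
grip_width: 0.694
```

Contact reads +12.7 N at the expected floor height of 59.0. I'll ease x back about 1 mm, then release.

play_rows(plan=[[-1,0.4,0.5,0,0,0,-0.2],[-0.5,0,0,0,0,0,-0.2],[0,0,0,0,0,0,0.5],[0,0,0,0,0,0,0.7],[0,0,0,0,0,0,1]])

```text
time_s: 8.18
eef_pos: [634.9, -2.3, 59.2]
ee_rot: [0.009, 0.638, 0.77, 0.004]
force: [0.3, 0.5, 0.4]
grip_width: 0.964
```

play_rows(plan=[[0,0,0,0,0,0,1],[0,0,0,0,0,0,1],[0,0,0,0,0,0,1],[0,0,0,0,0,0,1],[0,0,0,0,0,0,1]])

```text
time_s: 8.6
eef_pos: [635.2, -2.4, 58.9]
ee_rot: [0.009, 0.638, 0.77, 0.004]
force: [-0.5, -0.1, -0.9]
grip_width: 0.994
```

```bash
python3 tilt.py; python3 - <<'E'
from h import *
print(sense()["grip_width"])
c=optics.capture("wrist");cv2.imwrite("pics/w5.png",cv2.resize(c["img"][100:290,200:420],None,fx=3,fy=3,interpolation=cv2.INTER_CUBIC))
E
```

```text
8.6 [635.2  -2.4  58.9] long axis deg 100.73 tray z [-0.0073  0.0025  1.    ] level turn [ 0.0025  0.0073 -0.    ] [-0.5 -0.1 -0.9] [-0.02 -0.02  0.01]
0.9942980155421421
```

View pics/w5.png

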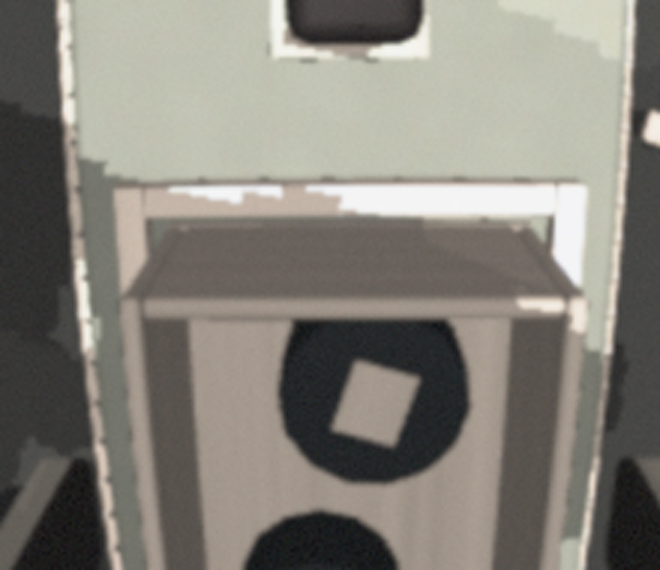

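The tray is seated in the nest, level, with both specimens in it, and let go. Next I lift and move to the grip at about (618.4, 85.2).

play_rows(plan=[[0,0,8,0,0,0,1],[0,0,20,0,0,0,1],[0,0,20,0.002,0.007,0,1],[0,0,15,0.002,0.007,0,1],[0,0,5,0,0.005,0,1]])

```text
time_s: 9.07
eef_pos: [633.8, -2.1, 129.9]
ee_rot: [-0.001, 0.638, 0.77, -0.002]
force: [-0.0, 0.1, 0.0]
grip_width: 1.005
```

play_rows(plan=[[-2,12,0,0,0,0,0.3],[-4,22,0,0,0,0,0.2],[-5,25,0,0,0,0,0],[-3,15,0,0,0,0,0],[-1,5,0,0,0,0,0]])

```text
time_s: 9.48
eef_pos: [617.5, 80.9, 129.7]
ee_rot: [-0.001, 0.639, 0.769, -0.001]
force: [0.4, 0.6, -0.0]
grip_width: 0.5
```

play_rows(plan=[[0,0,0,0,0,0,0],[0,0,0,0,0,0,0]])

```text
time_s: 9.65
eef_pos: [616.5, 82.9, 128.6]
ee_rot: [-0.001, 0.638, 0.77, -0.002]
force: [-0.1, 0.2, 0.0]
grip_width: 0.499
```

```bash
python3 tilt.py; python3 - <<'E'
from h import *
s=sense();print(s["grip_width"],s["ee_rot"].round(4))
c=optics.capture("wrist");cv2.imwrite("pics/w6.png",c["img"])
E
```

```text
9.65 [616.5  82.9 128.6] long axis deg 100.7 tray z [ 0.0163 -0.0022  0.9999] level turn [-0.0022 -0.0163  0.    ] [-0.1  0.2  0. ] [-0.02  0.05  0.01]
0.4989702757165829 [-0.0014  0.6381  0.77   -0.002 ]
```

View pics/w6.png

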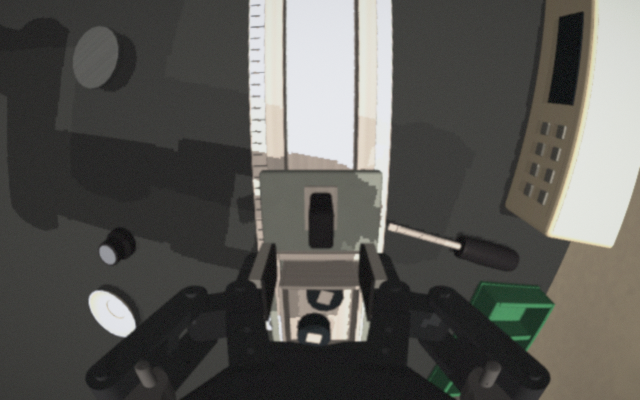

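```bash
python3 - <<'E'
from h import *
c=optics.capture("wrist")
a=np.radians(100.7);ey=np.array([np.cos(a),np.sin(a)])
print("from foot far",fonz(c,321.5,187,56)[:2]-17*ey,"foot corners",fonz(c,305,187,56)[:2],fonz(c,338,187,56)[:2])
print("grip top far",fonz(c,320,193,97)[:2]-13*ey, "plate far edge",fonz(c,320,170,52))
im=c["img"][180:260,295:350].max(2);ys,xs=np.where(im<60);print(xs.min()+295,xs.max()+295,ys.min()+180,ys.max()+180,xs.mean()+295)
E
```

```text
from foot far [619.65116007  84.61198493] foot corners [604.79121338  99.08708341] [628.2052513  103.56163833]
grip top far [616.20374203  96.30609493] plate far edge [613.24786866 112.57194493  52.        ]
309 333 193 247 320.66824644549763
```

play_rows(plan=[[1.2,1.2,-12,0,0,0,0],[1,1,-20,0,0,0,0],[0,0,-18,0,0,0,0],[0,0,-4,0,0,0,0],[0,0,0,0,0,0,0]])

```text
time_s: 10.17
eef_pos: [619.8, 80.9, 70.2]
ee_rot: [-0.001, 0.64, 0.768, -0.002]
force: [0.3, -0.3, 0.8]
grip_width: 0.5
```

play_rows(plan=[[-0.6,2.5,-2,0,0,0,0],[-0.3,1.5,-2,0,0,0,0],[0,0,0,0,0,0,-0.4],[0,0,0,0,0,0,-0.6],[0,0,0,0,0,0,-0.8]], grip_force=60)

```text
time_s: 10.58
eef_pos: [618.2, 84.2, 67.3]
ee_rot: [-0.001, 0.64, 0.768, -0.003]
force: [-10.9, -2.5, 3.3]
grip_width: 0.178
```

play_rows(plan=[[0,0,0,0,0,0,-1],[0,0,0,0,0,0,-1],[0,0,0,0,0,0,-1]])

```text
time_s: 10.83
eef_pos: [618.1, 84.2, 67.3]
ee_rot: [-0.001, 0.64, 0.768, -0.003]
force: [-0.6, -0.5, -3.7]
grip_width: 0.176
```

```bash
python3 tilt.py
```

```text
10.8333 [618.1  84.2  67.3] long axis deg 100.42 tray z [ 1.710e-02 -3.000e-04  9.999e-01] level turn [-0.0003 -0.0171  0.    ] [-0.6 -0.5 -3.7] [ 0.02 -0.24  0.27]
```

play_rows(plan=[[-0.7,4,0,0,0,0,-1],[-1.3,7,0,0,0,0,-1],[-1.7,9,0,0,0,0,-1],[-1.7,9,0,0,0,0,-1],[-1.3,7,0,0,0,0,-1]])

```text
time_s: 11.25
eef_pos: [612.3, 114.7, 67.3]
ee_rot: [0.002, 0.641, 0.768, -0.006]
force: [-1.0, -7.0, -3.5]
grip_width: 0.175
```

play_rows(plan=[[-0.7,4,0,0,0,0,-1],[-0.4,2,0,0,0,0,-1]])

```text
time_s: 11.42
eef_pos: [611.1, 120.8, 67.4]
ee_rot: [0.003, 0.64, 0.768, -0.007]
force: [-0.2, -3.7, -3.6]
grip_width: 0.175
```

play_rows(plan=[[-0.7,4,0,0,0,0,-1],[-0.7,4,0,0,0,0,-1],[-0.6,3,0,0,0,0,-1],[-0.4,2,0,0,0,0,-1]])

```text
time_s: 11.75
eef_pos: [608.8, 132.9, 67.3]
ee_rot: [0.003, 0.641, 0.768, -0.008]
force: [1.0, -4.0, -3.6]
grip_width: 0.175
```

play_rows(plan=[[-0.4,2,0,0,0,0,-1],[-0.4,2,0,0,0,0,-1]])

```text
time_s: 11.92
eef_pos: [608.0, 137.0, 67.4]
ee_rot: [0.003, 0.641, 0.768, -0.008]
force: [0.3, -2.9, -3.4]
grip_width: 0.18
```

play_rows(plan=[[-0.4,2,0,0,0,0,-1],[-0.4,2,0,0,0,0,-1]])

```text
time_s: 12.08
eef_pos: [607.2, 141.2, 67.3]
ee_rot: [0.003, 0.641, 0.768, -0.008]
force: [-0.0, -4.3, -3.6]
grip_width: 0.179
```

play_rows(plan=[[-0.4,2,0,0,0,0,-1]])

```text
time_s: 12.17
eef_pos: [606.8, 143.4, 67.3]
ee_rot: [0.003, 0.641, 0.768, -0.008]
force: [0.0, -4.7, -3.1]
grip_width: 0.177
```

play_rows(plan=[[-0.4,2,0,0,0,0,-1]])

```text
time_s: 12.25
eef_pos: [606.4, 145.6, 67.4]
ee_rot: [0.004, 0.641, 0.768, -0.007]
force: [0.3, -4.2, -4.3]
grip_width: 0.177
```

play_rows(plan=[[-0.4,2,0,0,0,0,-1]])

```text
time_s: 12.33
eef_pos: [606.0, 147.8, 67.3]
ee_rot: [0.004, 0.641, 0.768, -0.007]
force: [0.6, -4.1, -4.4]
grip_width: 0.174
```

play_rows(plan=[[-0.4,2,0,0,0,0,-1]])

```text
time_s: 12.42
eef_pos: [605.6, 150.0, 67.3]
ee_rot: [0.004, 0.641, 0.768, -0.007]
force: [0.9, -3.9, -4.1]
grip_width: 0.173
```

play_rows(plan=[[-0.4,2,0,0,0,0,-1]])

```text
time_s: 12.5
eef_pos: [605.1, 152.2, 67.3]
ee_rot: [0.004, 0.641, 0.768, -0.007]
force: [0.2, -4.0, -3.9]
grip_width: 0.177
```

play_rows(plan=[[-0.4,2,0,0,0,0,-1]])

```text
time_s: 12.58
eef_pos: [604.7, 154.4, 67.3]
ee_rot: [0.004, 0.641, 0.768, -0.007]
force: [0.5, -3.9, -4.8]
grip_width: 0.176
```

play_rows(plan=[[-0.4,2,0,0,0,0,-1]])

```text
time_s: 12.67
eef_pos: [604.3, 156.7, 67.3]
ee_rot: [0.004, 0.641, 0.768, -0.007]
force: [0.3, -4.3, -3.6]
grip_width: 0.173
```

play_rows(plan=[[-0.4,2,0,0,0,0,-1]])

```text
time_s: 12.75
eef_pos: [603.9, 158.9, 67.4]
ee_rot: [0.004, 0.641, 0.768, -0.007]
force: [0.0, -4.3, -3.4]
grip_width: 0.178
```

play_rows(plan=[[-0.4,2,0,0,0,0,-1]])

```text
time_s: 12.83
eef_pos: [603.4, 161.1, 67.3]
ee_rot: [0.004, 0.641, 0.768, -0.007]
force: [0.8, -3.3, -4.2]
grip_width: 0.177
```

play_rows(plan=[[-0.4,2,0,0,0,0,-1]])

```text
time_s: 12.92
eef_pos: [603.0, 163.3, 67.3]
ee_rot: [0.004, 0.641, 0.768, -0.007]
force: [0.7, -3.7, -4.8]
grip_width: 0.178
```

play_rows(plan=[[-0.4,2,0,0,0,0,-1]])

```text
time_s: 13.0
eef_pos: [602.6, 165.6, 67.3]
ee_rot: [0.004, 0.641, 0.768, -0.007]
force: [0.2, -3.7, -4.6]
grip_width: 0.177
```

play_rows(plan=[[-0.4,2,0,0,0,0,-1]])

```text
time_s: 13.08
eef_pos: [602.2, 167.8, 67.3]
ee_rot: [0.004, 0.641, 0.768, -0.007]
force: [0.9, -4.7, -3.3]
grip_width: 0.175
```

play_rows(plan=[[-0.4,2,0,0,0,0,-1]])

```text
time_s: 13.17
eef_pos: [601.7, 170.0, 67.3]
ee_rot: [0.004, 0.641, 0.768, -0.007]
force: [1.0, -4.1, -3.5]
grip_width: 0.175
```

play_rows(plan=[[-0.4,2,0,0,0,0,-1]])

```text
time_s: 13.25
eef_pos: [601.3, 172.2, 67.3]
ee_rot: [0.004, 0.641, 0.768, -0.007]
force: [1.4, -4.3, -4.0]
grip_width: 0.174
```

play_rows(plan=[[-0.4,2,0,0,0,0,-1]])

```text
time_s: 13.33
eef_pos: [600.9, 174.5, 67.3]
ee_rot: [0.004, 0.641, 0.768, -0.007]
force: [1.6, -3.5, -3.6]
grip_width: 0.178
```

play_rows(plan=[[-0.4,2,0,0,0,0,-1]])

```text
time_s: 13.42
eef_pos: [600.5, 176.7, 67.4]
ee_rot: [0.004, 0.641, 0.768, -0.007]
force: [0.4, -2.0, -4.2]
grip_width: 0.174
```

play_rows(plan=[[-0.4,2,0,0,0,0,-1]])

```text
time_s: 13.5
eef_pos: [600.0, 179.1, 67.3]
ee_rot: [0.004, 0.641, 0.768, -0.007]
force: [0.7, -3.5, -3.7]
grip_width: 0.174
```

play_rows(plan=[[-0.4,2,0,0,0,0,-1]])

```text
time_s: 13.58
eef_pos: [599.5, 181.7, 67.3]
ee_rot: [0.003, 0.641, 0.768, -0.007]
force: [0.7, 2.2, -4.2]
grip_width: 0.18
```

play_rows(plan=[[-0.4,2,0,0,0,0,-1]])

```text
time_s: 13.67
eef_pos: [599.0, 184.6, 67.3]
ee_rot: [0.003, 0.641, 0.768, -0.006]
force: [0.8, 3.0, -4.2]
grip_width: 0.174
```

play_rows(plan=[[-0.4,2,0,0,0,0,-1]])

```text
time_s: 13.75
eef_pos: [598.7, 186.2, 67.3]
ee_rot: [0.004, 0.641, 0.768, -0.007]
force: [2.3, -13.8, -4.0]
grip_width: 0.176
```

The click came between y=184.6 (pulled forward, +3 N) and 186.2 (resisting, -13.8 N). I'll hold and see what the force says.

play_rows(plan=[[0,0,0,0,0,0,-1]])

```text
time_s: 13.83
eef_pos: [598.7, 185.9, 67.3]
ee_rot: [0.004, 0.64, 0.768, -0.007]
force: [0.8, -4.6, -3.9]
grip_width: 0.17
```

play_rows(plan=[[0,0,0,0,0,0,-1],[0,0,0,0,0,0,-1]])

```text
time_s: 14.0
eef_pos: [598.8, 185.7, 67.4]
ee_rot: [0.004, 0.64, 0.768, -0.008]
force: [1.1, -2.6, -4.2]
grip_width: 0.177
```

```bash
python3 tilt.py
```

```text
14.0 [598.8 185.7  67.4] long axis deg 100.35 tray z [0.0145 0.0139 0.9998] level turn [ 0.0139 -0.0145  0.    ] [ 1.1 -2.6 -4.2] [ 0.43 -0.29  0.44]
```

play_rows(plan=[[0.1,-0.6,0,0,0,0,-1]])

```text
time_s: 14.08
eef_pos: [598.8, 185.6, 67.3]
ee_rot: [0.004, 0.64, 0.768, -0.007]
force: [1.1, 1.8, -4.3]
grip_width: 0.177
```

play_rows(plan=[[0.1,-0.6,0,0,0,0,-1]])

```text
time_s: 14.17
eef_pos: [598.8, 185.5, 67.3]
ee_rot: [0.004, 0.64, 0.768, -0.007]
force: [0.8, 2.0, -4.6]
grip_width: 0.179
```

play_rows(plan=[[0.1,-0.6,0,0,0,0,-1]])

```text
time_s: 14.25
eef_pos: [598.8, 185.5, 67.3]
ee_rot: [0.004, 0.64, 0.768, -0.007]
force: [0.6, 2.8, -5.2]
grip_width: 0.178
```

play_rows(plan=[[0.1,-0.6,0,0,0,0,-1]])

```text
time_s: 14.33
eef_pos: [598.8, 185.5, 67.3]
ee_rot: [0.003, 0.64, 0.768, -0.006]
force: [1.1, 3.8, -3.6]
grip_width: 0.18
```

Moving back takes the force from -2.6 to +3.8 N with hardly any movement (185.7 to 185.5 mm), so the ball is seated at about y=185.5. I'll settle and do a last check.

play_rows(plan=[[0,0.3,0,0,0,0,-1],[0,0,0,0,0,0,-1],[0,0,0,0,0,0,-1],[0,0,0,0,0,0,-1],[0,0,0,0,0,0,-1]])

```text
time_s: 14.75
eef_pos: [598.8, 185.6, 67.3]
ee_rot: [0.004, 0.64, 0.768, -0.007]
force: [0.8, 1.6, -4.6]
grip_width: 0.173
```

```bash
python3 tilt.py; python3 - <<'E'
from h import *
s=sense();print(s["grip_width"],abs(s["dq"]).max())
a=optics.capture("wrist")["img"][150:400,160:480];b=optics.capture("scene")["img"][100:350,200:520]
cv2.imwrite("pics/end.png",cv2.resize(np.hstack([a,b]),None,fx=1.25,fy=1.25,interpolation=cv2.INTER_CUBIC))
E
```

```text
14.75 [598.8 185.6  67.3] long axis deg 100.37 tray z [0.0146 0.0109 0.9998] level turn [ 0.0109 -0.0146  0.    ] [ 0.8  1.6 -4.6] [ 0.73 -0.22  0.37]
0.1734089090636367 0.0019193149762851095
```

View pics/end.png

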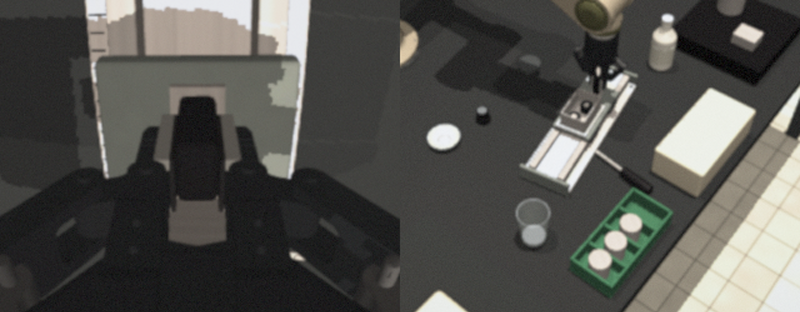

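The pads hold the grip. The tray sits in the nest with both specimens, and the other things look undisturbed. Handing in.

```bash
python3 -c "
from h import *
print(ctrl.finish_job()); s=sense(); print(s['eef_pos'],s['force'])"
```

```text
the job is handed in; nothing more can be done
None
the job is handed in; nothing more can be done
```

I carried the tray level onto the carriage's nest, let go of it at the loading end, and slid the carriage by its grip into the notch. The job is handed in with the fingers still on the grip, after about 15 s of the 64 s allowed. The hand-in reported no verdict, and no reading could be taken after it.

- **Placing:** the tray reached the floor of the nest at the expected height. The wrist picture after release showed it flat inside the lips with both specimens in it. By the last measurement, before a final 1 mm shift, it sat about 1 to 1.5 mm off centre across the rail (limit 6 mm).
- **Notch:** after about 103 mm of travel from the carriage's start, the force along the rail went from about -4 N of drag to +3 N of pull, then -14 N. Probing backwards changed the force from -2.6 to +3.8 N with only about 0.2 mm of movement, so the ball is seated.
- **Last check:** the arm was still, the fingers were closed on the grip (opening about 15 mm for its 16 mm) and about 1.6 N remained along the rail. The last picture showed the tray in the nest with both specimens, and no other thing looked moved. The test block was outside that picture.
- **Disagreement:** the top and wrist cameras differed by 1 to 2 mm on the nest's position; I used the wrist view.

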